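# Show how to mix green

## Robot

A 6-joint arm with a two-finger parallel gripper is mounted at the origin on the work surface. World frame = base frame: x ahead of the robot, y to its left, z up, the work surface at z = 0. Lengths are in mm, angles in rad, forces in N, time in s.
With the tool pointing down it reaches from about 350 to 875 mm from the base axis. Payload 4.2 kg.
Tool frame: the origin (TCP) lies between the finger pads; the fingertips stand 14 mm ahead of it and the grasp point (between the pads) lies 5 mm behind it; z points along the fingers, y is the line along which they close (so a half turn about z gives the same grasp; the last joint's range is limited). The gripper opens to 85 mm and grips with 20 to 120 N. Pads are 22 mm wide; open, the fingers measure 114 mm over their backs; the gripper's body (76 mm by 85 mm) begins 54 mm behind the grasp point. The pads swing forward as they close: fully open they stand 13 mm farther back than shut.
Start: joints at [-1.088, 0.385, 0.008, 0, -1.194, -0.259], TCP at [138.728, -609.388, 245.312] pointing down, gripper open.
Joint ranges: [-3.14, 3.14], [-1.21, 2.06], [-1.07, 1.41], [-3.16, 2.05], [-2.99, -0.16], [-3.1, 3.1]. Speed limits (rad/s): [2.79, 2.79, 3.14, 3.14, 3.14, 3.14].

## Interface

Orientations are given as a unit quaternion [x, y, z, w].
In Python, from bench import * gives the robot as it stands.
- The arm moves only by the tool carry_out, never from a script. Its argument "motion" is a list of rows, each a list of 7 numbers: the turn, a rotation vector about the tool's x, y, z in rad, then the shift along the tool's x, y, z in mm, then the opening, from -1 (shut) to 1 (fully open), so that 0 is half open. A call has 1 to 5 rows; each row is the pose to reach, as a shift and turn from the pose commanded when the call began, along the tool's axes at that moment; what a row does not reach only later rows make up. A row lasts 1/8 s, in which the tool goes at most 62.5 mm and 10.7 degrees, less where a joint would pass 70% of its speed; a pose out of reach is approached as far as the arm can. A call with a gripper value outside its range is refused whole. The fingers move at their own pace and stop on an object; the grip force is fixed at half the most. Time passes only in rows, so rows that repeat a pose let the fingers close. It gives the time, the measured TCP pose, the force, the opening and the grip force at its end, in the units of the state.
- read_state(): the state, without advancing time (a new reading comes with each control period).
- get_image(name): name is "scene" or "top"; returns a dict with "color" (400x640x3 uint8, blue, green, red), "mtx" (3x3 intrinsics, pixels), "k1" (the pictures are not rectified: a ray, as slopes to the right and down, at radius r is drawn at 1 + k1 r^2 times it, then the intrinsics apply), "position" and "orientation" of the camera in the world. Camera axes: x right, y down, z forward; pixel columns grow to the right and rows downward; lengths in mm; the calibration is good to about 2 mm. A picture is of the moment at which its call begins. There is no depth.
- job_done(): hands the job in; it is judged then, once.
The state is a dict: "clock": time; "joints": joint angles; "joint_vel": joint speeds; "joint_efforts": joint torques, N m; "position": TCP position; "ee_rot": TCP orientation; "contact_force": force on the tool from outside, world axes, zero at the start; "wrist_torque": the same for the moment, N m; "gripper_width": finger opening in mm; "grasp_force": force on a finger pad.
Only numpy, scipy, OpenCV 4.12 (cv2) and the standard library are available. Lean on these libraries where they do the work, as an engineer would, in place of code of your own. Each camera call takes 0.05 s, during which the arm holds its last target. There are 200 camera calls.

## Task

Show the pupil how to mix green by pointing, from straight above, with the fingertips about two centimetres off each thing and holding still there for two seconds: first at the wide flat brush, then the blue paint block, then the yellow paint block, and last at the clean mixing dish, where you finish still pointing. Touch nothing and pick nothing up, and raise the hand well clear between one and the next so that no other paint, brush or dish is pointed at.

Things in the scene. Friction and masses are not known exactly. Their poses are not given: they have to be found in the camera images.
- blue_top (a point): The deep blue round solid paint block, 50 mm across and 16 mm thick, lying loose in a well of the white paint tray (6 wells, 2 rows of 3, 64 mm from centre to centre; block tops stand 21 mm above the table, 5 mm proud of the tray). This point is the centre of its top face; z up.
- yellow_top (a point): The yellow round solid paint block, 50 mm across and 16 mm thick, lying loose in a well of the white paint tray (6 wells, 2 rows of 3, 64 mm from centre to centre; block tops stand 21 mm above the table, 5 mm proud of the tray). This point is the centre of its top face; z up.
- red_top (a point): A red round solid paint block, 50 mm across and 16 mm thick, lying loose in a well of the white paint tray (6 wells, 2 rows of 3, 64 mm from centre to centre; block tops stand 21 mm above the table, 5 mm proud of the tray). This point is the centre of its top face; z up.
- white_top (a point): A white round solid paint block, 50 mm across and 16 mm thick, lying loose in a well of the white paint tray (6 wells, 2 rows of 3, 64 mm from centre to centre; block tops stand 21 mm above the table, 5 mm proud of the tray). This point is the centre of its top face; z up.
- black_top (a point): A black round solid paint block, 50 mm across and 16 mm thick, lying loose in a well of the white paint tray (6 wells, 2 rows of 3, 64 mm from centre to centre; block tops stand 21 mm above the table, 5 mm proud of the tray). This point is the centre of its top face; z up.
- brown_top (a point): A brown round solid paint block, 50 mm across and 16 mm thick, lying loose in a well of the white paint tray (6 wells, 2 rows of 3, 64 mm from centre to centre; block tops stand 21 mm above the table, 5 mm proud of the tray). This point is the centre of its top face; z up.
- flat_brush_mid (a point): The wide flat brush: dark green handle, steel ferrule and pale bristles 30 mm wide, 10 mm thick, 200 mm long over all, lying flat and loose on the blue mat (mat 240 x 180 x 5 mm). This point is at the middle of its length, on its upper side, about 15 mm above the table; x runs along the brush towards the bristles, which reach to x = +0.095 (handle end at x = -0.10), y across it, z up.
- wood_brush_mid (a point): A thin round brush, brown wooden handle, 10 mm thick, 200 mm long over all, lying flat and loose on the blue mat (mat 240 x 180 x 5 mm). This point is at the middle of its length, on its upper side, about 15 mm above the table; x runs along the brush towards the bristles, which reach to x = +0.095 (handle end at x = -0.10), y across it, z up.
- black_brush_mid (a point): A thin round brush, black handle, 10 mm thick, 200 mm long over all, lying flat and loose on the blue mat (mat 240 x 180 x 5 mm). This point is at the middle of its length, on its upper side, about 15 mm above the table; x runs along the brush towards the bristles, which reach to x = +0.095 (handle end at x = -0.10), y across it, z up.
- clean_rim (a point): The clean (plain white inside) round white ceramic mixing dish, 76 mm across the rim, 16 mm high and 12 mm deep, standing loose on the green gridded mat (240 x 180 x 5 mm). This point is at the centre of its mouth, level with the rim, 21 mm above the table; z up.
- grey_rim (a point): A used, black-stained round white ceramic mixing dish, 76 mm across the rim, 16 mm high and 12 mm deep, standing loose on the green gridded mat (240 x 180 x 5 mm). This point is at the centre of its mouth, level with the rim, 21 mm above the table; z up.
- maroon_rim (a point): A used, dark-red-stained round white ceramic mixing dish, 76 mm across the rim, 16 mm high and 12 mm deep, standing loose on the green gridded mat (240 x 180 x 5 mm). This point is at the centre of its mouth, level with the rim, 21 mm above the table; z up.
- paint_tray: White plastic tray of the paint blocks, 150 x 212 x 16 mm, does not move when touched. Origin under its centre, on the table; y along the rows of three, z up. The desk's equipment taller than 40 mm (pale green tub, bottles, cup of pencils, laptop; up to 210 mm high) stands along the far edge (x above 0.75 m) and the side edges (more than 0.5 m to either side), well outside the two mats and the tray.
Not all that is in view belongs to the job. Of the things that look like the part that bears yellow_top, the smallest one is meant. What is shaped like the part that bears clean_rim but turquoise is not meant.

How it is judged (in metres and radians):
On the way, in this order (a step that is already met when the one before it is completed fails the run):
1. the fingertips dwell just above the wide flat brush without touching it, for 1.5 s (y of the grasp point in the frame of flat_brush_mid between -0.018 and 0.018 m and x of the grasp point in the frame of flat_brush_mid between -0.103 and 0.098 m and z of the grasp point in the frame of flat_brush_mid between 0.02 and 0.06 m), for 1.5 s.
2. the fingertips dwell just above the blue paint block without touching it, for 1.5 s (horizontal distance between the grasp point and blue_top below 0.022 m and z of the grasp point in the frame of blue_top between 0.02 and 0.06 m), for 1.5 s.
3. the fingertips dwell just above the yellow paint block without touching it, for 1.5 s (horizontal distance between the grasp point and yellow_top below 0.022 m and z of the grasp point in the frame of yellow_top between 0.02 and 0.06 m), for 1.5 s.
4. the fingertips dwell just above the clean dish without touching it, for 1.5 s (horizontal distance between the grasp point and clean_rim below 0.028 m and z of the grasp point in the frame of clean_rim between 0.02 and 0.06 m), for 1.5 s.
At the end, for the whole second after the job is handed in: the hand is still pointing at the clean dish (grasp point between the fingers within 28 mm of the dish's centre seen from above, fingertips off the dish but no more than about 4 cm above its rim), and every paint, brush and dish is within 5 mm of where it started (all of step 4 and distance of each of blue_top, yellow_top, red_top, white_top, black_top, brown_top, flat_brush_mid, wood_brush_mid, black_brush_mid, clean_rim, grey_rim, maroon_rim from where it was at the start of the episode below 0.005 m); the robot touches nothing.
It fails at once if the fingers touch something (contact force between the fingers and anything else above 0.3 N).
It fails at once if the arm or hand touches something (contact force between the arm and anything else above 0.3 N).
It fails at once if something is lifted, carried or shifted by more than 5 mm (distance of any of blue_top, yellow_top, red_top, white_top, black_top, brown_top, flat_brush_mid, wood_brush_mid, black_brush_mid, clean_rim, grey_rim, maroon_rim from where it was at the start of the episode above 0.005 m).
It fails at once if the fingers come down over another paint, brush or dish (fingertips within about 3 cm above it), so that it is pointed at ((horizontal distance between the grasp point and red_top below 0.018 m and z of the grasp point in the frame of red_top below 0.05 m) or (horizontal distance between the grasp point and white_top below 0.018 m and z of the grasp point in the frame of white_top below 0.05 m) or (horizontal distance between the grasp point and black_top below 0.018 m and z of the grasp point in the frame of black_top below 0.05 m) or (horizontal distance between the grasp point and brown_top below 0.018 m and z of the grasp point in the frame of brown_top below 0.05 m) or (y of the grasp point in the frame of wood_brush_mid between -0.012 and 0.012 m and x of the grasp point in the frame of wood_brush_mid between -0.103 and 0.098 m and z of the grasp point in the frame of wood_brush_mid below 0.05 m) or (y of the grasp point in the frame of black_brush_mid between -0.012 and 0.012 m and x of the grasp point in the frame of black_brush_mid between -0.103 and 0.098 m and z of the grasp point in the frame of black_brush_mid below 0.05 m) or (horizontal distance between the grasp point and grey_rim below 0.018 m and z of the grasp point in the frame of grey_rim below 0.05 m) or (horizontal distance between the grasp point and maroon_rim below 0.018 m and z of the grasp point in the frame of maroon_rim below 0.05 m)).
It also fails if it takes over 64 s, if anything falls off the work surface, if the arm or the gripper's body presses on something with over 40 N, if the wrist force passes 120 N, or if a joint passes its speed limit or range.

## Working session

There is one attempt and no reset: what is moved stays moved. The work goes in short steps, Python scripts to look and compute and a tool call to move; the robot and the scene stay as the last step left them, time stands still between calls to the robot, and variables do not carry over. Pictures are saved under pics/ and viewed, at most 10 in all, crops included, and the job is handed in when it is done.

Besides the shell and the picture viewer there is one more tool, called after ">>>" as a command line: name --pt "numbers of a row" for each row, then --argument value for the rest. carry_out: Moves the arm, as the interface text tells. Its arguments: {"type":"object","properties":{"motion":{"type":"array"}},"required":["motion"]}

```bash
mkdir -p pics
python3 - <<'E'
from bench import *
import cv2
for n in("scene","top"):
    d=get_image(n); cv2.imwrite(f"pics/{n}0.png",d["color"]); print(n,d["mtx"].tolist(),d["k1"],d["position"],d["orientation"])
s=read_state(); print(s["clock"],s["position"],s["ee_rot"],s["gripper_width"])
E
```

```text
scene [[378.1139352092004, 0.0, 320.8479453259085], [0.0, 378.1139352092004, 201.03914114553007], [0.0, 0.0, 1.0]] -1.9889144556592694e-05 [806.50270302 514.07124043 972.91730659] [ 0.30488674  0.90707912 -0.27769167 -0.0844919 ]
top [[365.3288205879856, 0.0, 326.5073094506003], [0.0, 365.3288205879856, 202.81755831727426], [0.0, 0.0, 1.0]] -0.004654587740679469 [311.72838877   6.29528017 941.23432203] [-0.69835995  0.71098087 -0.0645221   0.05134668]
0.1 [ 138.60773791 -608.92363997  244.30845395] [-1.11570870e-01  9.93755981e-01  9.82632729e-04 -1.59624848e-04] 85.57844817729334
```

View pics/top0.png

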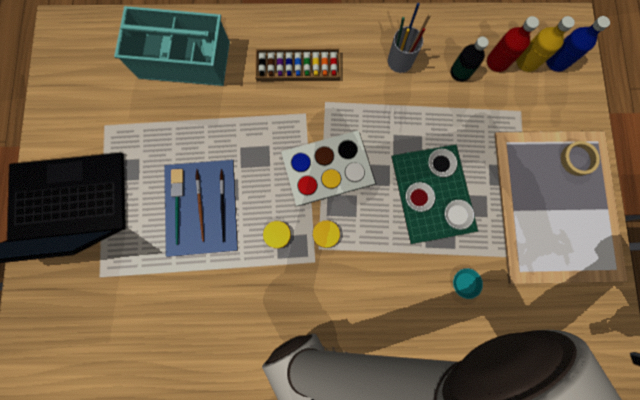

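View pics/scene0.png

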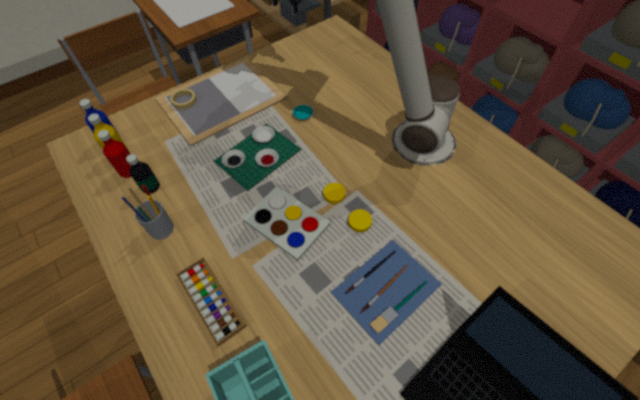

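The top view shows the tray with blue at (301,162) and yellow at (331,178). The two larger yellow discs lie outside it. The clean dish is at (459,214), and the flat brush runs from bristles (177,172) to handle end (178,243). Next I'll measure these in both views.

```bash
cat > h.py <<'E'
from bench import *
import cv2, numpy as np
from scipy.spatial.transform import Rotation as R
def cast(d,uv,z):
    K=d["mtx"]; D=np.array([d["k1"],0,0,0,0])
    p=cv2.undistortPoints(np.array([[uv]],float),K,D)[0,0]
    r=R.from_quat(d["orientation"]).apply([p[0],p[1],1]); o=np.array(d["position"])
    return (o+r*(z-o[2])/r[2])
def blob(img,lo,hi,uv,rad):
    h=cv2.cvtColor(img,cv2.COLOR_BGR2HSV); m=cv2.inRange(h,np.array(lo),np.array(hi))
    k=np.zeros_like(m); cv2.circle(k,uv,rad,255,-1); m&=k
    n,l,s,c=cv2.connectedComponentsWithStats(m); i=1+np.argmax(s[1:,4]); 
    return c[i],s[i]
E
python3 - <<'E'
from h import *
T=get_image("top"); S=get_image("scene")
Y=([20,130,90],[32,255,255]);B=([105,170,60],[130,255,255]);RD=([170,120,60],[180,255,255]);W=([0,0,125],[180,60,255]);G=([75,90,20],[95,255,140]);P=([8,30,120],[30,150,255])
for n,d,ps in(("top",T,dict(yellow=(Y,(331,178),14,21),blue=(B,(301,162),14,21),red=(RD,(307,185),14,21),dish=(W,(459,214),20,21),handle=(G,(178,220),28,15),brist=(P,(177,174),11,15),yel1=(Y,(277,235),20,16),yel2=(Y,(327,234),18,16))),
 ("scene",S,dict(yellow=(Y,(293,212),12,21),blue=(B,(296,240),14,21),red=(RD,(310,224),12,21),dish=(W,(263,134),15,21),handle=(G,(411,296),24,15),brist=(P,(384,320),12,15)))):
  for k,(r,uv,rad,z) in ps.items():
    try: c,s=blob(d["color"],*r,uv,rad); print(n,k,c.round(1),s,cast(d,c,z).round(0)[:2])
    except Exception as e: print(n,k,"none")
for z in (5,): 
  for uv in((170,170),(184,170),(177,168),(178,243),(177,205)): print(uv,cast(T,uv,15).round(0))
a=cv2.resize(T["color"][95:285,150:500],None,fx=2.28,fy=2.28,interpolation=cv2.INTER_CUBIC); cv2.imwrite("pics/crop.png",a)
s=read_state(); print(R.from_quat(s["ee_rot"]).as_matrix().round(3))
E
```

```text
top yellow [330.8 178.3] [322 169  19  19 286] [528. -25.]
top blue [300.3 162.1] [292 154  18  17 250] [572.  54.]
top red [309.6 179.5] [305 177   9   7  14] [526.  30.]
top dish [459.2 213.9] [445 200  29  29 660] [ 430. -351.]
top handle [176.5 216.7] [175 197   4  47 154] [435. 369.]
top brist [176.3 175.8] [171 169  12  15 170] [542. 374.]
top yel1 [276.5 234.1] [263 221  28  28 603] [387. 115.]
top yel2 [325.8 233.7] [313 220  27  28 601] [386.  -9.]
scene yellow [292.9 212.4] [285 206  17  14 188] [528. -22.]
scene blue [295.4 239.3] [288 233  16  14 173] [573.  57.]
scene red [309.7 222.3] [309 222   2   2   3] [508.  36.]
scene dish [262.8 130.1] [253 119  25  22 337] [ 419. -364.]
scene handle [408.6 296.8] [394 282  33  29 135] [433. 371.]
scene brist [380. 323.] [373 316  15  15 154] [538. 376.]
(170, 170) [558. 391.  15.]
(184, 170) [557. 355.  15.]
(177, 168) [563. 374.  15.]
(178, 243) [369. 362.  15.]
(177, 205) [466. 369.  15.]
[[-0.975 -0.222 -0.   ]
 [-0.222  0.975  0.001]
 [ 0.     0.001 -1.   ]]
```

View pics/crop.png

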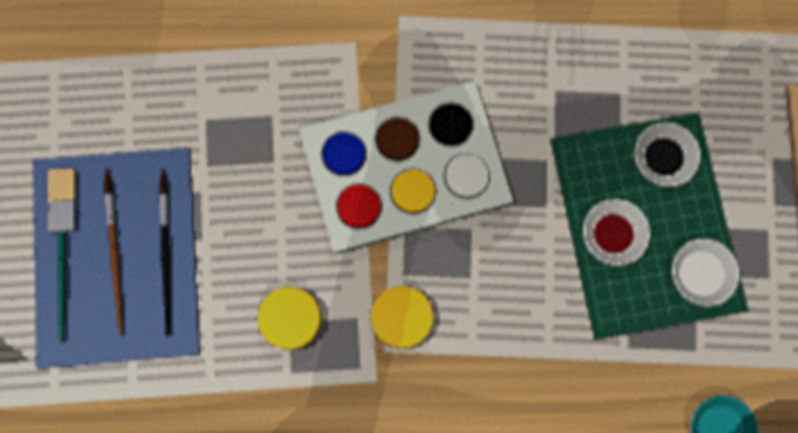

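Both views agree to a few mm. In world x, y, blue is (572,55), yellow in the tray (528,-24), the clean dish (430,-351) and the brush middle (466,368). Tray spacing also fits: the centres are 90 mm apart, which matches a diagonal of 64 mm wells. The loose yellow discs are about 75 mm across, so they aren't the ones meant. I'll cross high, with the gripper shut.

>>> carry_out --pt "0 0 0 -53 27 0 -1" --pt "0 0 0 -107 54 0 -1" --pt "0 0 0 -160 81 0 -1" --pt "0 0 0 -214 108 0 -1" --pt "0 0 0 -267 136 0 -1"

```text
clock: 0.82
position: [370.1, -416.1, 245.3]
ee_rot: [-0.112, 0.994, -0.0, 0.0]
contact_force: [0.1, -0.4, -1.5]
gripper_width: 0.4
grasp_force: 0.0
```

>>> carry_out --pt "0 0 0 -37 46 0 -1" --pt "0 0 0 -75 92 0 -1" --pt "0 0 0 -112 139 0 -1" --pt "0 0 0 -150 185 0 -1" --pt "0 0 0 -187 231 0 -1"

```text
clock: 1.45
position: [500.5, -148.9, 245.4]
ee_rot: [-0.112, 0.994, -0.0, 0.0]
contact_force: [0.7, 0.5, 0.5]
gripper_width: 0.1
grasp_force: 0.0
```

>>> carry_out --pt "0 0 0 -17 56 0 -1" --pt "0 0 0 -34 111 0 -1" --pt "0 0 0 -50 167 0 -1" --pt "0 0 0 -67 222 0 -1" --pt "0 0 0 -84 278 0 -1"

```text
clock: 2.08
position: [519.9, 140.8, 245.4]
ee_rot: [-0.112, 0.994, 0.0, 0.0]
contact_force: [0.7, -1.4, -0.3]
gripper_width: 0.3
grasp_force: 0.0
```

>>> carry_out --pt "0 0 0 0 50 0 -1" --pt "0 0 0 1 100 0 -1" --pt "0 0 0 1 150 0 -1" --pt "0 0 0 2 200 0 -1" --pt "0 0 0 2 234 0 -1"

```text
clock: 2.7
position: [465.4, 368.6, 245.0]
ee_rot: [-0.112, 0.994, -0.0, -0.0]
contact_force: [0.4, -0.3, -1.0]
gripper_width: 0.3
grasp_force: 0.0
```

>>> carry_out --pt "0 0 0 0 0 20 -1" --pt "0 0 0 0 0 50 -1" --pt "0 0 0 0 0 85 -1" --pt "0 0 0 0 0 110 -1" --pt "0 0 0 0 0 120 -1"

```text
clock: 3.32
position: [465.7, 365.9, 123.5]
ee_rot: [-0.112, 0.994, -0.001, -0.001]
contact_force: [0.5, 0.7, 0.2]
gripper_width: 0.4
grasp_force: 0.0
```

Run:
```python
from h import *
T=get_image("top"); S=get_image("scene"); s=read_state(); print(s["clock"],s["position"],s["joints"])
a=cv2.resize(T["color"][120:300,110:350],(800,600),interpolation=cv2.INTER_CUBIC)
b=S["color"][230:380,310:510]
cv2.imwrite("pics/c2.png",np.hstack([cv2.resize(a,(400,300)),cv2.resize(b,(400,300),interpolation=cv2.INTER_CUBIC)]))
```

```text
3.425 [466.02820036 366.28419938 124.40384805] [ 9.39101575e-01  4.42115304e-01 -2.31368333e-01  9.27270403e-06
 -8.99423311e-01 -2.28609599e+00]
```

View pics/c2.png

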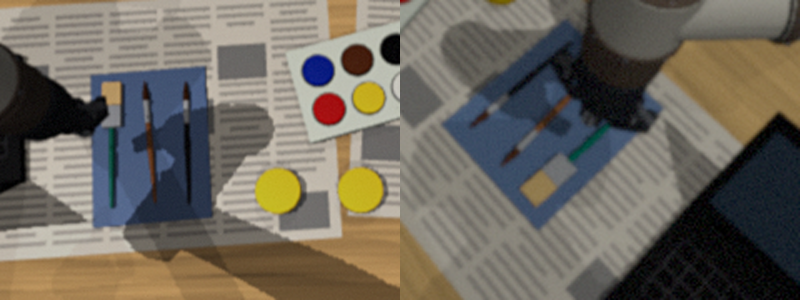

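The fingertips at z≈110 line up with the brush in both views. I'll lower to TCP z≈53 and hold there.

>>> carry_out --pt "0 0 0 0 1 25 -1" --pt "0 0 0 0 1 48 -1" --pt "0 0 0 0 1 64 -1" --pt "0 0 0 0 1 72 -1" --pt "0 0 0 0 1 72 -1"

```text
clock: 4.05
position: [466.2, 367.7, 53.4]
ee_rot: [-0.112, 0.994, -0.0, 0.0]
contact_force: [0.6, 0.5, 0.2]
gripper_width: -0.2
grasp_force: 0.0
```

>>> carry_out --pt "0 0 0 0 0 0 -1" --pt "0 0 0 0 0 0 -1" --pt "0 0 0 0 0 0 -1" --pt "0 0 0 0 0 0 -1" --pt "0 0 0 0 0 0 -1"

```text
clock: 4.68
position: [466.1, 367.6, 53.4]
ee_rot: [-0.112, 0.994, 0.0, 0.0]
contact_force: [0.2, 0.1, 0.2]
gripper_width: 0.2
grasp_force: 0.0
```

Run:
```python
from h import *
T=get_image("top"); S=get_image("scene"); s=read_state(); print(s["clock"],s["position"],s["contact_force"])
a=T["color"][150:260,120:270];b=S["color"][250:350,340:473]
cv2.imwrite("pics/c3.png",np.hstack([cv2.resize(a,(400,300),interpolation=cv2.INTER_CUBIC),cv2.resize(b,(400,300),interpolation=cv2.INTER_CUBIC)]))
```

```text
4.775 [466.07851872 367.61795178  53.32700243] [-0.30281491 -0.74798289  0.77534628]
```

View pics/c3.png

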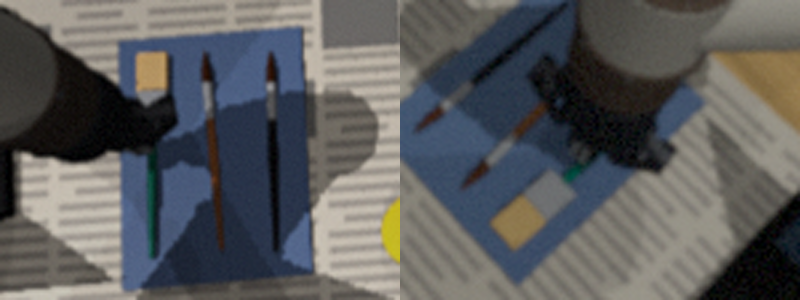

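>>> carry_out --pt "0 0 0 0 0 0 -1" --pt "0 0 0 0 0 0 -1" --pt "0 0 0 0 0 0 -1" --pt "0 0 0 0 0 0 -1" --pt "0 0 0 0 0 0 -1"

```text
clock: 5.4
position: [466.0, 367.6, 53.3]
ee_rot: [-0.112, 0.994, -0.0, -0.0]
contact_force: [-0.3, 0.5, 0.4]
gripper_width: -0.1
grasp_force: 0.0
```

>>> carry_out --pt "0 0 0 0 0 0 -1" --pt "0 0 0 0 0 0 -1" --pt "0 0 0 0 0 0 -1" --pt "0 0 0 0 0 0 -1" --pt "0 0 0 0 0 0 -1"

```text
clock: 6.02
position: [466.1, 367.6, 53.3]
ee_rot: [-0.112, 0.994, 0.0, 0.0]
contact_force: [0.2, 0.0, 0.4]
gripper_width: 0.1
grasp_force: 0.0
```

>>> carry_out --pt "0 0 0 0 0 0 -1" --pt "0 0 0 0 0 0 -1" --pt "0 0 0 0 0 0 -1" --pt "0 0 0 0 0 0 -1" --pt "0 0 0 0 0 0 -1"

```text
clock: 6.65
position: [466.1, 367.6, 53.3]
ee_rot: [-0.112, 0.994, -0.0, 0.0]
contact_force: [0.1, 1.6, -0.1]
gripper_width: -0.4
grasp_force: 0.0
```

Both views show the fingertips over the brush handle just behind the ferrule. I'll check the fingertip projection before leaving, since the top view could suggest an offset.

Run:
```python
from h import *
T=get_image("top"); S=get_image("scene")
def proj(d,P):
    Rm=R.from_quat(d["orientation"]).inv()
    return cv2.projectPoints(np.array([Rm.apply(np.array(P)-d["position"])]),np.zeros(3),np.zeros(3),d["mtx"],np.array([d["k1"],0,0,0,0]))[0][0,0]
for z in(39,53,110):
  u=proj(T,(466,367.6,z));v=proj(S,(466,367.6,z)); print(z,u.round(1),v.round(1),"crop",((u-[120,150])*[400/150,300/110]).round(),((v-[340,250])*[3.007,3]+[400,0]).round())
a=T["color"][150:230,120:220];b=S["color"][260:340,350:450]
cv2.imwrite("pics/c4.png",np.hstack([cv2.resize(cv2.convertScaleAbs(x,alpha=2.2),(400,320),interpolation=cv2.INTER_CUBIC) for x in(a,b)]))
```

```text
39 [173.9 203.3] [400.  300.1] crop [144. 145.] [580. 150.]
53 [171.6 202.4] [400.9 298.2] crop [138. 143.] [583. 145.]
110 [161.7 198.3] [404.8 290. ] crop [111. 132.] [595. 120.]
```

View pics/c4.png

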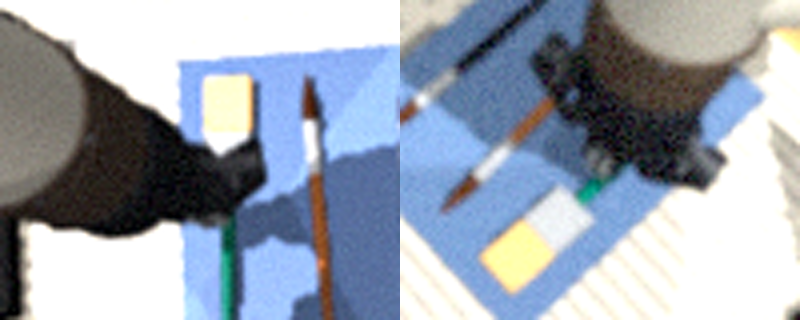

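The visible fingertip at (174,204) matches the projection (173.9,203.3), so the aim is right. Next I'll raise and go to blue.

>>> carry_out --pt "0 0 0 0 0 -15 -1" --pt "0 0 0 0 0 -50 -1" --pt "0 0 0 0 0 -95 -1" --pt "0 0 0 0 0 -135 -1" --pt "0 0 0 0 0 -150 -1"

```text
clock: 7.38
position: [466.9, 368.6, 207.5]
ee_rot: [-0.112, 0.994, 0.002, 0.002]
contact_force: [0.0, -0.2, -0.2]
gripper_width: -0.3
grasp_force: 0.0
```

>>> carry_out --pt "0 0 0 -5 -50 0 -1" --pt "0 0 0 -11 -105 0 -1" --pt "0 0 0 -17 -160 0 -1" --pt "0 0 0 -23 -220 0 -1" --pt "0 0 0 -29 -275 0 -1"

```text
clock: 8.0
position: [555.3, 103.9, 203.1]
ee_rot: [-0.112, 0.994, -0.0, -0.0]
contact_force: [0.4, 0.8, 0.2]
gripper_width: 0.2
grasp_force: 0.0
```

>>> carry_out --pt "0 0 0 -3 -30 0 -1" --pt "0 0 0 -5 -53 0 -1" --pt "0 0 0 -5 -53 15 -1" --pt "0 0 0 -5 -53 40 -1" --pt "0 0 0 -5 -53 50 -1"

```text
clock: 8.62
position: [570.4, 55.6, 150.9]
ee_rot: [-0.112, 0.994, -0.0, -0.002]
contact_force: [0.7, 0.4, 0.1]
gripper_width: 0.2
grasp_force: 0.0
```

Run:
```python
from h import *
s=read_state(); p=s["position"]; print(s["clock"],p, R.from_quat(s["ee_rot"]).inv().apply(np.array([572.5,55.5,58])-p).round(1))
```

```text
8.625 [570.39507475  55.56385204 150.90734548] [-2.5 -0.5 92.9]
```

>>> carry_out --pt "0 0 0 -2 0 30 -1" --pt "0 0 0 -2 0 60 -1" --pt "0 0 0 -2 0 84 -1" --pt "0 0 0 -2 0 94 -1" --pt "0 0 0 -2 0 94 -1"

```text
clock: 9.25
position: [573.8, 56.1, 59.0]
ee_rot: [-0.112, 0.994, -0.0, -0.0]
contact_force: [0.5, 0.4, -0.4]
gripper_width: 0.2
grasp_force: 0.0
```

>>> carry_out --pt "0 0 0 0 0 0 -1" --pt "0 0 0 0 0 0 -1" --pt "0 0 0 0 0 0 -1" --pt "0 0 0 0 0 0 -1" --pt "0 0 0 0 0 0 -1"

```text
clock: 9.88
position: [574.0, 55.8, 59.4]
ee_rot: [-0.112, 0.994, 0.0, 0.0]
contact_force: [0.5, 0.0, -1.2]
gripper_width: -0.2
grasp_force: 0.0
```

>>> carry_out --pt "0 0 0 0 0 0 -1" --pt "0 0 0 0 0 0 -1" --pt "0 0 0 0 0 0 -1" --pt "0 0 0 0 0 0 -1" --pt "0 0 0 0 0 0 -1"

```text
clock: 10.5
position: [574.0, 55.8, 59.3]
ee_rot: [-0.112, 0.994, 0.0, 0.0]
contact_force: [-0.9, -0.2, 0.3]
gripper_width: -0.2
grasp_force: 0.0
```

>>> carry_out --pt "0 0 0 0 0 0 -1" --pt "0 0 0 0 0 0 -1" --pt "0 0 0 0 0 0 -1" --pt "0 0 0 0 0 0 -1" --pt "0 0 0 0 0 0 -1"

```text
clock: 11.12
position: [574.0, 55.8, 59.3]
ee_rot: [-0.112, 0.994, 0.0, 0.0]
contact_force: [0.4, -0.0, -0.7]
gripper_width: 0.5
grasp_force: 0.0
```

>>> carry_out --pt "0 0 0 0 0 0 -1" --pt "0 0 0 0 0 0 -1" --pt "0 0 0 0 0 0 -1" --pt "0 0 0 0 0 -15 -1" --pt "0 0 0 0 0 -45 -1"

```text
clock: 11.75
position: [573.3, 55.5, 104.5]
ee_rot: [-0.112, 0.994, -0.0, -0.001]
contact_force: [-0.1, 0.2, 0.0]
gripper_width: 0.5
grasp_force: 0.0
```

>>> carry_out --pt "0 0 0 0 0 -40 -1" --pt "0 0 0 0 0 -75 -1" --pt "0 0 0 0 0 -95 -1" --pt "0 0 0 0 0 -100 -1" --pt "0 0 0 0 0 -100 -1"

```text
clock: 12.38
position: [573.7, 55.8, 204.4]
ee_rot: [-0.112, 0.994, 0.0, 0.0]
contact_force: [-0.3, 0.3, -0.6]
gripper_width: 0.3
grasp_force: 0.0
```

Run:
```python
from h import *
s=read_state(); p=s["position"]; print(s["clock"],p, R.from_quat(s["ee_rot"]).inv().apply(np.array([528,-24,58])-p).round(1))
```

```text
12.375 [573.69573375  55.76969623 204.44760021] [ 62.3 -67.7 146.4]
```

>>> carry_out --pt "0 0 0 30 -33 0 -1" --pt "0 0 0 62 -67 0 -1" --pt "0 0 0 62 -68 15 -1" --pt "0 0 0 62 -68 45 -1" --pt "0 0 0 62 -68 75 -1"

```text
clock: 13.0
position: [528.4, -24.0, 127.3]
ee_rot: [-0.112, 0.994, 0.0, -0.001]
contact_force: [0.1, 0.0, 0.0]
gripper_width: 0.3
grasp_force: 0.0
```

>>> carry_out --pt "0 0 0 0 0 25 -1" --pt "0 0 0 0 0 50 -1" --pt "0 0 0 0 0 65 -1" --pt "0 0 0 0 0 71 -1" --pt "0 0 0 0 0 71 -1"

```text
clock: 13.62
position: [528.7, -24.2, 58.1]
ee_rot: [-0.112, 0.994, -0.0, -0.0]
contact_force: [0.4, 0.4, -0.3]
gripper_width: 0.1
grasp_force: 0.0
```

>>> carry_out --pt "0 0 0 0 0 0 -1" --pt "0 0 0 0 0 0 -1" --pt "0 0 0 0 0 0 -1" --pt "0 0 0 0 0 0 -1" --pt "0 0 0 0 0 0 -1"

```text
clock: 14.25
position: [528.6, -24.3, 58.4]
ee_rot: [-0.112, 0.994, 0.0, 0.0]
contact_force: [-0.8, -0.8, -0.7]
gripper_width: 0.2
grasp_force: 0.0
```

>>> carry_out --pt "0 0 0 0 0 0 -1" --pt "0 0 0 0 0 0 -1" --pt "0 0 0 0 0 0 -1" --pt "0 0 0 0 0 0 -1" --pt "0 0 0 0 0 0 -1"

```text
clock: 14.88
position: [528.6, -24.3, 58.3]
ee_rot: [-0.112, 0.994, 0.0, -0.0]
contact_force: [0.4, -0.0, 0.3]
gripper_width: -0.1
grasp_force: 0.0
```

>>> carry_out --pt "0 0 0 0 0 0 -1" --pt "0 0 0 0 0 0 -1" --pt "0 0 0 0 0 0 -1" --pt "0 0 0 0 0 0 -1" --pt "0 0 0 0 0 0 -1"

```text
clock: 15.5
position: [528.6, -24.3, 58.3]
ee_rot: [-0.112, 0.994, -0.0, 0.0]
contact_force: [0.0, -0.3, 0.2]
gripper_width: -0.2
grasp_force: 0.0
```

>>> carry_out --pt "0 0 0 0 0 0 -1" --pt "0 0 0 0 0 0 -1" --pt "0 0 0 0 0 0 -1" --pt "0 0 0 0 0 -15 -1" --pt "0 0 0 0 0 -45 -1"

```text
clock: 16.12
position: [527.9, -24.4, 103.6]
ee_rot: [-0.112, 0.994, -0.0, -0.001]
contact_force: [0.1, 0.5, -0.6]
gripper_width: -0.1
grasp_force: 0.0
```

>>> carry_out --pt "0 0 0 0 0 -40 -1" --pt "0 0 0 0 0 -75 -1" --pt "0 0 0 0 0 -95 -1" --pt "0 0 0 0 0 -100 -1" --pt "0 0 0 0 0 -100 -1"

```text
clock: 16.75
position: [528.3, -24.2, 203.4]
ee_rot: [-0.112, 0.994, 0.0, 0.0]
contact_force: [-0.6, -0.4, 0.3]
gripper_width: 0.1
grasp_force: 0.0
```

Run:
```python
from h import *
T=get_image("top");S=get_image("scene")
for v in (100,115,135,150):
  for d,uv in((T,(459,214)),(S,(264,133))):
    try: c,s=blob(d["color"],[0,0,v],[180,70,255],uv,19); print(v,c.round(1),s,cast(d,c,21).round(0))
    except Exception: print(v,"none")
s=read_state(); p=s["position"]; print(s["clock"],p, R.from_quat(s["ee_rot"]).inv().apply(np.array([430,-351,58])-p).round(1))
cv2.imwrite("pics/c5.png",np.hstack([cv2.resize(x,(400,300),interpolation=cv2.INTER_CUBIC) for x in(T["color"][120:270,370:570],S["color"][80:200,200:360])]))
```

```text
100 [460.4 213.8] [444 199  35  31 778] [ 430. -354.   21.]
100 [256.5 129.1] [246 115  20  27 275] [ 434. -381.   21.]
115 [459.6 214.1] [445 200  33  29 713] [ 429. -352.   21.]
115 [256.7 129.2] [246 116  19  26 243] [ 434. -380.   21.]
135 [459.2 213.9] [445 200  29  29 661] [ 430. -351.   21.]
135 [256.9 129.3] [247 116  18  25 185] [ 433. -379.   21.]
150 [460.1 213.2] [445 200  29  28 577] [ 431. -354.   21.]
150 [259.4 134.3] [255 127   9  14  75] [ 439. -354.   21.]
16.85 [527.93379338 -24.33834983 202.36121994] [ 167.6 -296.8  144.6]
```

View pics/c5.png

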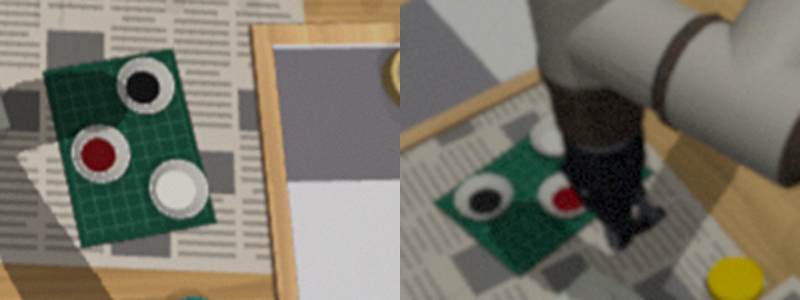

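In the top view the clean dish is clear of the arm, still at (459,214), which gives (430,-351). The arm now hides part of it in the scene view. I'll move over it and lower.

>>> carry_out --pt "0 0 0 27 -48 0 -1" --pt "0 0 0 55 -97 0 -1" --pt "0 0 0 82 -145 0 -1" --pt "0 0 0 109 -193 0 -1" --pt "0 0 0 137 -242 0 -1"

```text
clock: 17.48
position: [447.7, -292.1, 202.2]
ee_rot: [-0.112, 0.994, 0.0, -0.001]
contact_force: [1.3, 0.4, 0.2]
gripper_width: 0.4
grasp_force: 0.0
```

>>> carry_out --pt "0 0 0 20 -36 0 -1" --pt "0 0 0 31 -55 0 -1" --pt "0 0 0 31 -55 15 -1" --pt "0 0 0 31 -55 45 -1" --pt "0 0 0 31 -55 60 -1"

```text
clock: 18.1
position: [429.5, -349.8, 140.5]
ee_rot: [-0.112, 0.994, 0.001, -0.002]
contact_force: [-0.6, -0.5, -1.6]
gripper_width: 0.1
grasp_force: 0.0
```

>>> carry_out --pt "0 0 0 0 0 25 -1" --pt "0 0 0 0 0 50 -1" --pt "0 0 0 0 0 72 -1" --pt "0 0 0 0 0 83 -1" --pt "0 0 0 0 0 84 -1"

```text
clock: 18.73
position: [430.6, -350.7, 58.6]
ee_rot: [-0.112, 0.994, 0.0, -0.001]
contact_force: [0.1, -0.1, 0.9]
gripper_width: -0.4
grasp_force: 0.0
```

>>> carry_out --pt "0 0 0 0 0 0 -1" --pt "0 0 0 0 0 0 -1" --pt "0 0 0 0 0 0 -1" --pt "0 0 0 0 0 0 -1" --pt "0 0 0 0 0 0 -1"

```text
clock: 19.35
position: [430.7, -351.2, 59.5]
ee_rot: [-0.112, 0.994, -0.0, 0.0]
contact_force: [-0.1, 0.2, -1.1]
gripper_width: 0.1
grasp_force: 0.0
```

>>> carry_out --pt "0 0 0 0 0 0 -1" --pt "0 0 0 0 0 0 -1" --pt "0 0 0 0 0 0 -1" --pt "0 0 0 0 0 0 -1" --pt "0 0 0 0 0 0 -1"

```text
clock: 19.98
position: [430.7, -351.2, 59.3]
ee_rot: [-0.112, 0.994, -0.0, 0.0]
contact_force: [0.4, 0.6, -0.1]
gripper_width: 0.2
grasp_force: 0.0
```

>>> carry_out --pt "0 0 0 0 0 0 -1" --pt "0 0 0 0 0 0 -1" --pt "0 0 0 0 0 0 -1" --pt "0 0 0 0 0 0 -1" --pt "0 0 0 0 0 0 -1"

```text
clock: 20.6
position: [430.7, -351.2, 59.3]
ee_rot: [-0.112, 0.994, 0.0, -0.0]
contact_force: [0.1, -0.6, 0.8]
gripper_width: 0.2
grasp_force: 0.0
```

>>> carry_out --pt "0 0 0 0 0 0 -1" --pt "0 0 0 0 0 0 -1" --pt "0 0 0 0 0 0 -1" --pt "0 0 0 0 0 0 -1" --pt "0 0 0 0 0 0 -1"

```text
clock: 21.22
position: [430.7, -351.2, 59.3]
ee_rot: [-0.112, 0.994, -0.0, 0.0]
contact_force: [0.9, -0.2, -0.6]
gripper_width: 0.0
grasp_force: 0.0
```

Run:
```python
from h import *
T=get_image("top");S=get_image("scene")
s=read_state(); print(s["clock"],s["position"])
cv2.imwrite("pics/c6.png",np.hstack([cv2.resize(x,(400,300),interpolation=cv2.INTER_CUBIC) for x in(T["color"][150:270,400:560],S["color"][80:200,200:360])]))
```

```text
21.325 [ 430.67254433 -351.15413502   59.30386212]
```

View pics/c6.png

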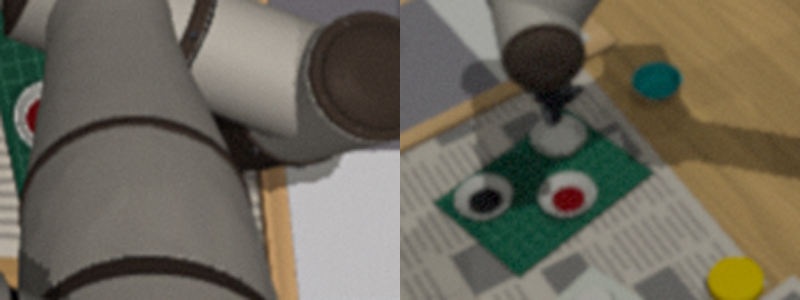

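The scene view (right half of the crop) shows the fingertips at (557,118), above the clean dish at (558,137). The dishes haven't moved, and the arm hides the dish in the top view. I'm handing in now.

```bash
python3 -c "
from bench import *
print(job_done())"
```

```text
the job is handed in; nothing more can be done
None
```

I handed the job in at about 21 s: the arm pointed at the flat brush, blue block, yellow block and clean dish in order, held each for about 2 s, and finished over the clean dish; I saw no sign of contact, but the judge returned no verdict.

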